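Strike the kiln setting: shelf to the pile, cup to the board

TASK

Unload the fired kiln setting: lift the narrow top shelf straight up off its two props, put it away on the pile of spare shelves and tap the pile square, so that the edges of all three shelves are flush with one another. Then lift out the cup that stood under the shelf and stand it upright, fully on the square wooden ware board. Set things down rather than drop them, leave the two props standing where they are, and do not knock the jar, bowl and lid nearby.

Things in the scene. Friction and masses are not known exactly. Their poses are not given: they have to be found in the camera images.
- shelf_top: The loose top kiln shelf of the setting, lying level on the two brown props, its underside 85 mm above the bench. 66 mm wide (x), 180 mm long (y), 12 mm thick, 0.3 kg (up to a third more or less), plain flat slab; tan edges, off-white upper face (kiln wash). Origin: centre of its underside; z up. The cup stands under its middle; the rim is 22 mm below its underside.
- shelf_mid: Upper one of two loose spare kiln shelves piled flat on the bench; at the start it lies askew on the lower one (up to 15 mm along, 4 mm across and 0.11 rad). Same make as the top shelf: 66 mm wide (x), 180 mm long (y), 12 mm thick, 0.3 kg (up to a third more or less), plain flat slab; tan edges, off-white upper face (kiln wash). Origin: centre of its underside; z up.
- shelf_low: Lower spare kiln shelf of the pile, flat on the bench, loose. Same make: 66 mm wide (x), 180 mm long (y), 12 mm thick, 0.3 kg (up to a third more or less), plain flat slab; tan edges, off-white upper face (kiln wash). Origin: centre of its underside; z up.
- kiln_base: Fixed base slab of the setting, a wider kiln shelf, 110 mm (x) by 200 mm (y) by 10 mm. Origin: centre of its underside, on the bench; its y runs along the row prop, cup, prop. Setting and pile may change places.
- prop_left: Brown cylindrical kiln prop, 41 mm diameter, 75 mm high, loose, standing on the base slab about 68 mm from its centre along +y, carrying one end of the top shelf. Origin: centre of its foot.
- prop_right: The other brown kiln prop, the same, about 68 mm from the slab's centre along -y. Origin: centre of its foot.
- cup: White hand-thrown cup without handle, 59 mm diameter at the rim and nearly straight-sided in its upper half (54 mm at 20 mm height, foot 41 mm), 53 mm high, loose, about 0.12 kg, standing on the base slab midway between the props (17 mm gap to each). Origin: centre of its foot; z up.
- ware_board: Square wooden ware board, 140 x 140 x 12 mm, flat on the bench, empty, fixed. Origin: centre of its underside, so its upper face is 12 mm higher.
- glaze_jar: Bystander: glaze jar with a blue cap, 55 mm diameter, 78 mm high, loose. Origin: centre of its foot.
- white_bowl: Bystander: white bowl, 71 mm diameter, 44 mm high, loose. Origin: centre of its foot.
- lid: Bystander: brown clay lid with a knob, 77 mm diameter, 31 mm high, loose. Origin: centre of its underside.

How it is judged:
By the outcome, as a careful person would: the job done as asked, in the order asked, and still so for the second after the job is handed in, with the robot touching nothing.
It also fails if it takes over 72 s, if anything falls off the work surface, if the arm or the gripper's body presses on something with over 40 N, if the wrist force passes 120 N, or if a joint passes its speed limit or range.

ROBOT

A 6-joint arm with a two-finger parallel gripper is mounted at the origin on a cart in front of the work surface, level with it; the furniture and walls round the work are solid. World frame = base frame: x ahead of the robot, y to its left, z up, the work surface at z = 0. Lengths are in m, angles in rad, forces in N, time in s.
With the tool pointing down it reaches from about 0.3 to 0.825 m from the base axis. Payload 5.4 kg.
Tool frame: the origin (TCP) lies on the centre line of the jaws, within the pads' length; the fingertips stand 22 mm ahead of it and the grasp point (between the pads) lies 3 mm ahead of it; z points along the fingers, y is the line along which they close (so a half turn about z gives the same grasp; the last joint's range is limited). The gripper opens to 92 mm and grips with 3 to 60 N. Pads are 20 mm wide; open, the fingers measure 128 mm over their backs; the gripper's body (75 mm by 189 mm) begins 69 mm behind the grasp point.
Start: joints at [-1.434, 0.158, 1.597, -0, 1.386, -0.21], TCP at [0.195, -0.541, 0.237] pointing down, gripper open.
Joint ranges: [-2.91, 2.91], [-0.94, 2.29], [0.18, 2.7], [-1.29, 4.43], [0.17, 2.64], [-3, 3]. Speed limits (rad/s): [2.57, 2.57, 3.14, 3.14, 3.14, 3.14].

INTERFACE

Orientations are given as a rotation vector (axis times angle).
In Python, from workcell import * gives the robot as it stands. Calls block until the motion is done:
- goto(position, orientation): joint-space move of the TCP to a pose.
- line_to(position, rot=None, max_speed=0.15): straight line of the TCP; rot=None keeps the orientation; max_speed is the mean speed in m/s.
- set_joints(angles): joint-space move.
- set_gripper(opening, newtons=None): opening from 0.0 (shut) to 1.0 (fully open); newtons is the grip in N (None keeps the last); returns when the fingers have stopped.
- hold(seconds).
- inverse_kinematics(position, orientation): joint angles nearest the present ones, or None.
- read_camera(name): name is "scene" or "top" or "wrist"; returns a dict with "pixels" (420x560x3 uint8, blue, green, red), "fx", "fy", "cx", "cy" (pixels), "k1" (the pictures are not rectified: a ray, as slopes to the right and down, at radius r is drawn at 1 + k1 r^2 times it, then the intrinsics apply), "R" (3x3) and "t" (3): a world point X has camera coordinates R X + t. Camera axes: x right, y down, z forward; pixel columns grow to the right and rows downward; lengths in m; the calibration is good to about 2 mm. A picture is of the moment at which its call begins. There is no depth.
A pose or a line that the arm cannot do raises MotionError and nothing moves.
- job_done(): hands the job in; it is judged then, once.
Trained networks look in a picture, given as the dict that the camera call returned (one of the last four; its "shot" number tells which), for a name from the list of things; names that differ only in an ending like _2 or _b are one class to them, and where a whole thing is asked for, a point or a joint stands for the part that bears it (a point fixed in the world has none). Each returns a list of dicts, best first, with "p" (0 to 1); they miss things now and then, are a little off and sometimes report something else, mostly with a low value. They report only what shows in the picture. A call takes as long as a camera call.
- cut_out(query, picture): "region" (420x560 bool, what is visible of it).
- place_of(query, picture): "location" ([x, y, z] in m, in the coordinates of the camera as it stood for that picture, good to about 4 mm: a listed point, or the origin of a listed thing).
Readings, each from a call of its own:
- current_clock(): time.
- current_joints(): joint angles.
- current_joint_vel(): joint speeds.
- current_effort(): joint torques, N m.
- current_ee_pos(): TCP position.
- current_tool_rot(): TCP orientation.
- current_contact_force(): force on the tool from outside, world axes, zero at the start.
- current_ft_torque(): the same for the moment, N m.
- current_opening(): opening from 0.0 (shut) to 1.0 (fully open).
- current_grip_force(): force on a finger pad.
Only numpy, scipy, OpenCV 4.12 (cv2) and the standard library are available. Lean on these libraries where they do the work, as an engineer would, in place of code of your own. Each camera call takes 0.05 s, during which the arm holds its last target. There are 200 camera calls.

## Working session

There is one attempt and no reset: what is moved stays moved. The work goes in short steps, each a Python script; the robot and the scene stay as the last script left them, time stands still between calls to the robot, and variables do not carry over. Pictures are saved under pics/ and viewed, at most 10 in all, crops included, and the job is handed in when it is done.

```bash
ls; mkdir -p pics; python3 - <<'E'
from workcell import *
import numpy as np, cv2
for n in ("scene","top"):
    p=read_camera(n); cv2.imwrite(f"pics/{n}0.png",p["pixels"])
    R=np.array(p["R"]);t=np.array(p["t"]); print(n,p["fx"],p["cx"],p["cy"],p["k1"],(-R.T@t).round(3),R[2].round(2))
    for q in ("shelf_top","shelf_mid","shelf_low","kiln_base","prop_left","prop_right","cup","ware_board","glaze_jar","white_bowl","lid"):
        print(q,[(round(d["p"],2),(R.T@(np.array(d["location"])-t)).round(3).tolist()) for d in place_of(q,p)[:3]])
print(current_clock(),current_ee_pos(),current_tool_rot())
E
```

```text
pics
workcell.py
scene 433.65751276811943 282.06046515345844 205.13429377932817 -0.10573167543803733 [-0.111  0.79   0.564] [ 0.55 -0.75 -0.38]
shelf_top []
shelf_mid [(0.77, [0.592, -0.031, 0.011])]
shelf_low [(0.74, [0.561, -0.354, 0.088]), (0.42, [0.594, -0.038, -0.003])]
kiln_base [(0.59, [0.561, -0.353, 0.003])]
prop_left [(0.82, [0.582, -0.289, 0.01])]
prop_right [(0.43, [0.55, -0.415, 0.013])]
cup [(0.74, [0.563, -0.352, 0.01])]
ware_board [(0.84, [0.408, 0.187, 0.002])]
glaze_jar [(0.95, [0.757, -0.174, -0.001])]
white_bowl [(0.66, [0.743, 0.024, 0.001]), (0.44, [0.755, -0.175, -0.002])]
lid []
top 383.8806369273155 277.5930833573908 208.89190460557742 0.03766569267146621 [ 0.475 -0.134  1.217] [ 0.09  0.02 -1.  ]
shelf_top [(0.93, [0.56, -0.347, 0.083])]
shelf_mid [(0.74, [0.591, -0.031, 0.012])]
shelf_low [(0.66, [0.379, -0.412, 0.001])]
kiln_base [(0.63, [0.56, -0.353, -0.002])]
prop_left []
prop_right [(0.68, [0.408, 0.191, -0.0])]
cup []
ware_board [(0.79, [0.406, 0.19, -0.001])]
glaze_jar [(0.86, [0.749, -0.175, -0.002])]
white_bowl [(0.96, [0.742, 0.024, 0.0]), (0.72, [0.749, -0.177, -0.002]), (0.3, [0.378, -0.416, 0.004])]
lid [(0.65, [0.377, -0.414, 0.002])]
1.2 [ 0.19541365 -0.54076373  0.23660486] [-3.09444997e+00 -5.42005794e-01 -6.34184270e-05]
```

View pics/scene0.png

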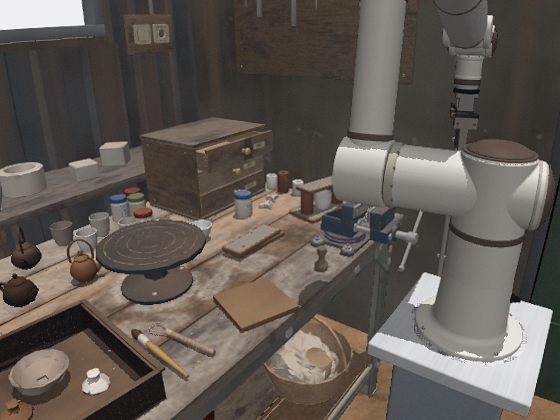

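View pics/top0.png

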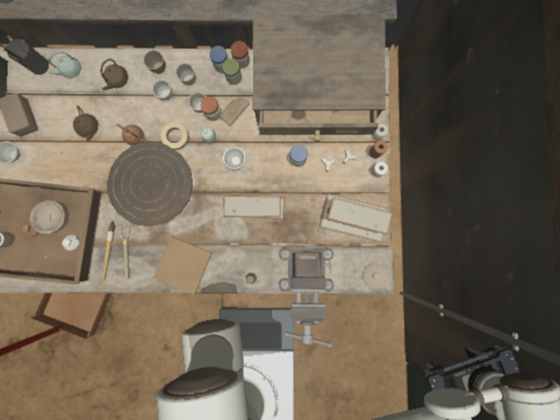

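The scene picture shows the setting near (318,197), the pile near (252,240) and the board at (254,303). The top picture shows the setting at (358,218), the pile at (252,207), the board at (181,265), the jar at (299,155), the bowl at (234,158) and the lid at (374,272). Next I'll measure with the wrist camera.

```bash
cat > h.py <<'E'
from workcell import *
import numpy as np, cv2
from scipy.spatial.transform import Rotation as Ro
def down(psi):
    """tool down, jaw line along world direction psi (mod pi), last joint kept smallest"""
    return [(Ro.from_euler('z',psi+s*np.pi/2)*Ro.from_euler('x',np.pi)).as_rotvec() for s in (1,-1)]
def best(pos,psi):
    c=[(abs(q[5]),list(r)) for r in down(psi) for q in [inverse_kinematics(list(pos),list(r))] if q is not None]
    return min(c)[1]
def to_plane(p,uv,z):
    uv=np.asarray(uv,float).reshape(-1,2)
    d=(uv-[p["cx"],p["cy"]])/[p["fx"],p["fy"]]
    s=d.copy()
    for _ in range(20): s=d/(1+p["k1"]*(s**2).sum(1,keepdims=True))
    R=np.array(p["R"]);t=np.array(p["t"]); c=-R.T@t
    w=np.c_[s,np.ones(len(s))]@R
    return (c+w*((z-c[2])/w[:,2])[:,None])[:,:2]
def rect(p,reg,z):
    """centre, yaw of long axis relative to +y, size of region's min-area rectangle on plane z"""
    n,l,st,_=cv2.connectedComponentsWithStats(reg.astype(np.uint8)); reg=(l==1+st[1:,4].argmax())
    c=max(cv2.findContours(reg.astype(np.uint8),cv2.RETR_EXTERNAL,cv2.CHAIN_APPROX_NONE)[0],key=len)
    w=to_plane(p,c.reshape(-1,2),z)
    (x,y),_,_=r=cv2.minAreaRect((w*1000).astype(np.float32)); b=cv2.boxPoints(r)
    e=[b[1]-b[0],b[2]-b[1]]; L=max(e,key=np.linalg.norm); L=L if L[1]>0 else -L
    return np.array([x,y])/1000,np.arctan2(-L[0],L[1]),sorted(np.linalg.norm(k) for k in e)
def world(p,d):
    R=np.array(p["R"]); return R.T@(np.array(d["location"])-np.array(p["t"]))
def snap(n,name=None):
    p=read_camera(n)
    if name: cv2.imwrite(f"pics/{name}.png",p["pixels"])
    return p
E
python3 - <<'E'
from h import *
def meas(name,qs):
    p=snap("wrist",name); R=np.array(p["R"]); print(name,"cam",(-R.T@np.array(p["t"])).round(3),R[2].round(2))
    for q,z in qs:
        print(q,[(round(d["p"],2),world(p,d).round(3).tolist()) for d in place_of(q,p)[:2]])
        for d in cut_out(q,p)[:2]:
            c,a,s=rect(p,d["region"],z); print("  cut",round(d["p"],2),c.round(4),round(a,3),np.round(s,1))
pos=[0.56,-0.35,0.36]; r=best(pos,-0.25); print(r); goto(pos,r)
print(np.round(current_joints(),2))
meas("w_set",[("shelf_top",.097),("kiln_base",.01),("cup",.063)])
pos=[0.592,-0.033,0.36]; r=best(pos,0.0); goto(pos,r)
meas("w_pile",[("shelf_mid",.024),("shelf_low",.012)])
print(current_clock())
E
```

```text
[np.float64(2.4810666663951952), np.float64(1.9271514206185238), np.float64(1.180039909366375e-16)]
[-0.74  0.34  1.14 -0.    1.66 -0.49]
w_set cam [ 0.579 -0.273  0.507] [-0.07 -0.27 -0.96]
shelf_top [(0.55, [0.558, -0.353, 0.088])]
  cut 0.66 [ 0.5598 -0.3517] -0.257 [ 65.9 179.8]
kiln_base []
  cut 0.63 [ 0.5598 -0.3512] -0.244 [110.2 198.9]
cup []
w_pile cam [0.592 0.047 0.508] [-0.   -0.28 -0.96]
shelf_mid [(0.57, [0.591, -0.03, 0.014])]
  cut 0.75 [ 0.5928 -0.0286] -0.019 [ 67.4 181.7]
shelf_low []
  cut 0.83 [ 0.5835 -0.1233] 1.149 [27.8 68.8]
4.5917
```

```bash
python3 -c "
import cv2,numpy as np
cv2.imwrite('pics/w2.png',cv2.resize(np.hstack([cv2.imread('pics/w_set.png'),cv2.imread('pics/w_pile.png')]),(800,300)))"
```

```text
(no output)
```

View pics/w2.png

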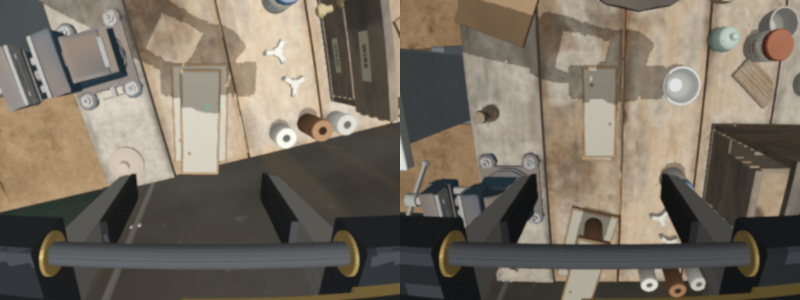

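The wrist pictures show the shelf clear for a straight descent at left (198,118), and the pile at right (600,112) with the bowl beside it at (682,85). Next I'll grasp, lift and place the shelf.

```bash
python3 - <<'E'
from h import *
X,Y,a=.5598,-.3515,-.252
r=best([X,Y,.25],a); goto([X,Y,.20],r); line_to([X,Y,.108],max_speed=.08)
f0=current_contact_force(); print(f0)
set_gripper(0.0,25); print(current_opening()*92,current_grip_force())
line_to([X,Y,.125],max_speed=.03); f=current_contact_force(); print(np.subtract(f,f0).round(2),current_ft_torque())
line_to([X,Y,.24],max_speed=.1)
print(current_opening()*92,current_clock())
snap("scene","lift")
X,Y,a=.5928,-.0286,-.019
r=best([X,Y,.24],a); goto([X,Y,.20],r); line_to([X,Y,.058],max_speed=.1)
p=snap("scene","pre"); print(current_ee_pos(),current_contact_force(),current_clock())
a_,b=[cv2.imread(f"pics/{n}.png")[130:300,190:420] for n in("lift","pre")]
cv2.imwrite("pics/lp.png",cv2.resize(np.hstack([a_,b]),None,fx=1.7,fy=1.7,interpolation=2))
E
```

```text
[-0.60424779 -0.46359115 -0.27099584]
66.02202867437305 24.994681477546692
[ 0.17  1.19 -2.7 ] [-0.03125334  0.00696185 -0.03109767]
65.80789387761112 9.7583
[ 0.59340286 -0.02875858  0.05880462] [ 0.17852192  0.75421332 -2.72094787] 12.6667
```

View pics/lp.png

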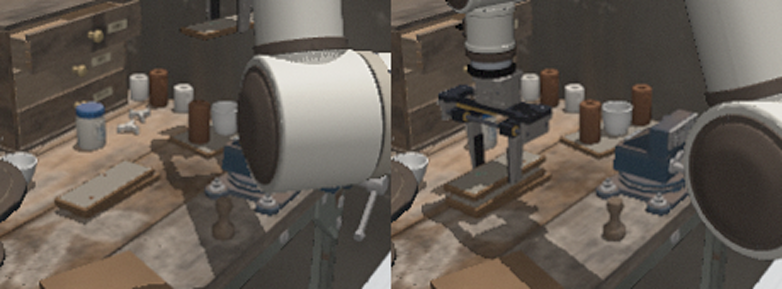

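The props and cup are still standing (right panel, 590–640,115), and the shelf hovers over the pile at (480,185). Next I'll lower it to contact and release, then measure, squeeze and tap.

```bash
python3 - <<'E'
from h import *
X,Y=.5928,-.0286
f0=np.array(current_contact_force())
line_to([X,Y,.050],max_speed=.03)
for z in np.arange(.049,.043,-.0007):
    line_to([X,Y,z],max_speed=.02); f=np.array(current_contact_force())-f0
    if f[2]>2: break
print(z,f.round(2),current_ee_pos())
set_gripper(1.0); print(current_contact_force())
line_to([X,Y,.30],max_speed=.2)
def meas(n):
    p=snap("wrist",n)
    for q,z in (("shelf_top",.036),("shelf_mid",.024),("shelf_low",.012)):
        print(q)
        for d in cut_out(q,p)[:2]:
            c,a,s=rect(p,d["region"],z); print("  cut",round(d["p"],2),c.round(4),round(a,3),np.round(s,1))
meas("pile1"); print(current_clock())
s=snap("scene"); a=s["pixels"][215:275,210:295]
w=cv2.imread("pics/pile1.png")[60:330,180:400]
cv2.imwrite("pics/p1.png",np.hstack([cv2.resize(w,(440,540)),cv2.resize(a,(350,540))]))
E
```

```text
0.046900000000000004 [-0.3  -0.83  2.41] [ 0.59295501 -0.02864959  0.04727799]
[-0.11346594 -1.21255316 -0.22709175]
shelf_top
  cut 0.57 [ 0.5928 -0.03  ] -0.02 [ 67.6 180. ]
shelf_mid
  cut 0.3 [0.7496 0.025 ] 0.051 [71.9 72. ]
shelf_low
  cut 0.42 [0.6303 0.0292] 0.001 [ 2.4 33.3]
16.2583
```

View pics/p1.png

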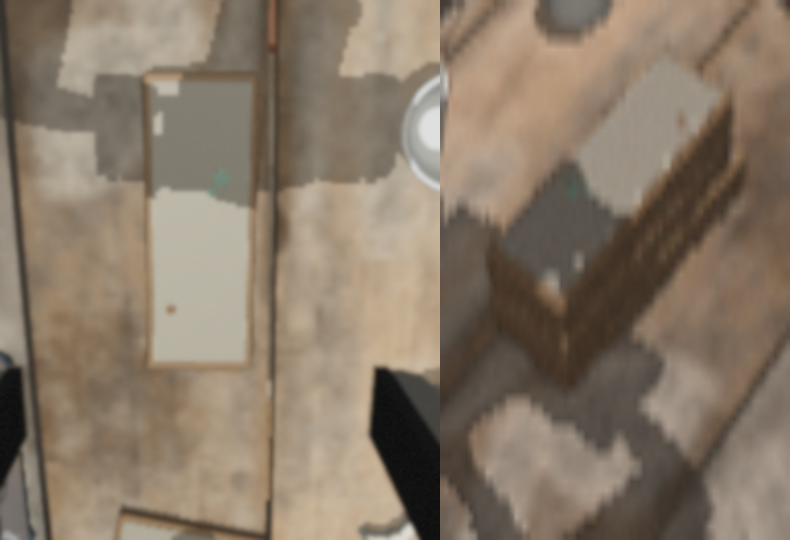

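The low shelf sticks out at the −y end (crop bottom, about (565,370) on the right) and on its +x side. So I'll squeeze the widths at both ends, push from the +y end, then from the −y end.

```bash
cat >> h.py <<'E'
def axis(c,a):
    u=np.array([-np.sin(a),np.cos(a)]); return lambda s,z,off=0: [*(np.array(c)+s*u+off*np.array([np.cos(a),np.sin(a)])),z]
def squeeze(P,s,n=25):
    line_to(P(s,.075),max_speed=.2); line_to(P(s,.026),max_speed=.1)
    set_gripper(0.0,n); print("sq",s,round(current_opening()*92,2),np.round(current_contact_force(),1)); set_gripper(1.0)
    line_to(P(s,.075),max_speed=.2)
def push(P,s0,s1):
    line_to(P(s0,.075),max_speed=.25); line_to(P(s0,.026),max_speed=.12)
    for s in np.linspace(s0,s1,6)[1:]:
        line_to(P(s,.026),max_speed=.05); print("push",round(s,4),np.round(current_contact_force(),1))
    line_to(P(s0,.026),max_speed=.1); line_to(P(s0,.075),max_speed=.2)
E
python3 - <<'E'
from h import *
P=axis([.5928,-.0295],-.02)
for s in (.06,-.06): squeeze(P,s)
set_gripper(.25)
push(P,.112,.078)
print(current_clock())
line_to(P(.08,.26),max_speed=.25)
s=snap("scene"); a=s["pixels"][210:280,205:300]; p=snap("wrist")
for d in cut_out("shelf_top",p)[:1]: print(rect(p,d["region"],.036))
cv2.imwrite("pics/p2.png",np.hstack([cv2.resize(p["pixels"][100:420,180:400],(380,560)),cv2.resize(a,(420,560))]))
E
```

```text
sq 0.06 66.07 [3.1 2.5 1.6]
sq -0.06 65.94 [-4.  -1.2  5.5]
push 0.1052 [ 0.3  0.  -0.4]
push 0.0984 [ 0.6  0.3 -0.5]
push 0.0916 [-1.4  0.8  1.3]
push 0.0848 [-0.7  2.   1.4]
push 0.078 [ 0.1  1.9 -0.5]
27.3667
(array([ 0.5929187 , -0.04902184]), np.float32(-0.016379017), [np.float32(64.97099), np.float32(179.33096)])
```

View pics/p2.png

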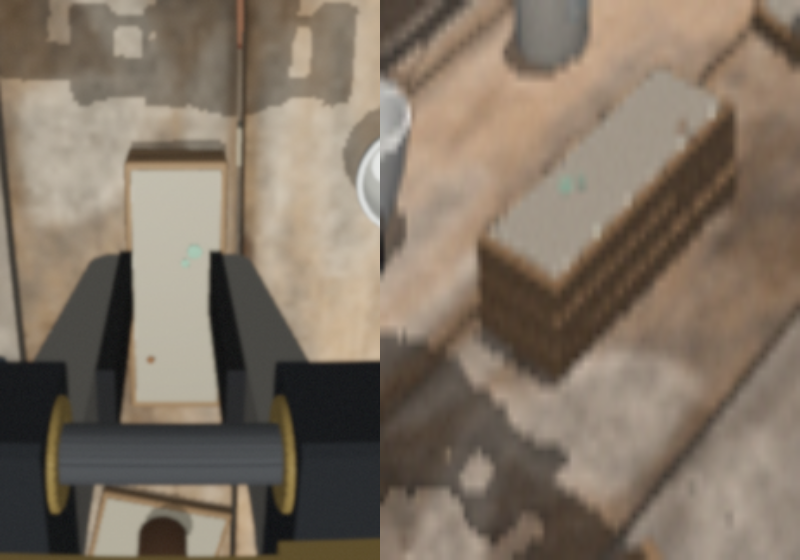

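The near end is flush at (555,330) on the right, and the edges line up. Now I'll push from the −y end, then do a final squeeze and check.

```bash
python3 - <<'E'
from h import *
P=axis([.5928,-.0295],-.02)
push(P,-.14,-.107)
line_to(P(-.07,.08),max_speed=.25)
set_gripper(1.0)
for s in (-.065,.045): squeeze(P,s)
line_to(P(.04,.30),max_speed=.3)
print(current_clock())
s=snap("scene"); a=s["pixels"][210:280,205:300]; p=snap("wrist")
for d in cut_out("shelf_top",p)[:1]: print(rect(p,d["region"],.036))
# view of -y end: wrist camera further to -y side
q=best([.57,-.33,.30],-.252); goto([.57,-.33,.30],q)
w=snap("wrist","set2")
R=np.array(w["R"])
for n in ("cup","prop_left","prop_right","kiln_base"):
    print(n,[(round(d["p"],2),world(w,d).round(4).tolist()) for d in place_of(n,w)[:2]])
for d in cut_out("cup",w)[:2]: print("cup cut",d["p"],rect(w,d["region"],.063))
t=snap("top")
for n in ("cup","ware_board"):
    print("top",n,[(round(d["p"],2),world(t,d).round(4).tolist()) for d in place_of(n,t)[:2]])
for d in cut_out("cup",t)[:2]: print("cup top",d["p"],rect(t,d["region"],.063))
for d in cut_out("ware_board",t)[:1]: print("board",d["p"],rect(t,d["region"],.012))
print(current_clock())
cv2.imwrite("pics/p3.png",np.hstack([cv2.resize(p["pixels"][60:360,180:400],(270,400)),cv2.resize(a,(300,400)),cv2.resize(w["pixels"][0:300,160:400],(230,400))]))
E
```

```text
push -0.1334 [-0.4 -0.8 -0.1]
push -0.1268 [-0.6 -0.2  0.3]
push -0.1202 [ 0.4 -1.   0.1]
push -0.1136 [ 0.  -1.8  0.7]
push -0.107 [ 0.1 -1.9  1.1]
sq -0.065 66.03 [0.4 0.3 3. ]
sq 0.045 66.34 [-0.2  0.7  1.5]
40.1417
(array([ 0.59271088, -0.03423434]), np.float32(-0.021570496), [np.float32(65.74943), np.float32(178.24255)])
cup [(0.74, [0.5558, -0.3526, 0.0107])]
prop_left [(0.73, [0.5798, -0.2836, 0.0139]), (0.25, [0.5564, -0.3492, 0.0101])]
prop_right [(0.76, [0.5471, -0.419, 0.0088])]
kiln_base [(0.8, [0.5604, -0.3537, 0.0024])]
cup cut 0.75 (array([ 0.56000812, -0.35065714]), np.float32(0.5295677), [np.float32(59.0203), np.float32(59.666924)])
top cup [(0.43, [0.5604, -0.3531, 0.0145])]
top ware_board [(0.92, [0.4062, 0.1862, -0.0007])]
board 0.72 (array([0.40958887, 0.18407947]), np.float32(1.1998256), [np.float32(143.78616), np.float32(146.3515)])
42.1333
```

View pics/p3.png

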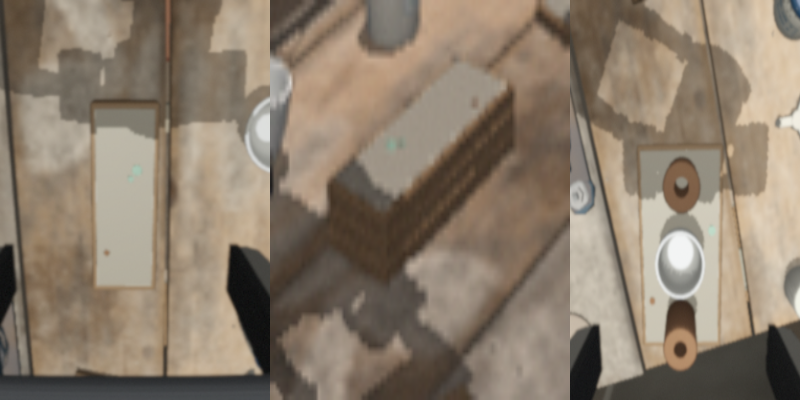

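The pile is flush on the visible sides (centre panel, near corner (385,275)). The cup and both props still stand at (680,265), (680,185) and (680,350). Now for the cup.

```bash
python3 - <<'E'
from h import *
X,Y,a=.560,-.351,-.252
r=best([X,Y,.25],a); goto([X,Y,.20],r); line_to([X,Y,.055],max_speed=.1)
set_gripper(0.0,12); print(current_opening()*92,current_grip_force())
line_to([X,Y,.075],max_speed=.05); print(current_contact_force(),current_opening()*92)
line_to([X,Y,.22],max_speed=.15)
X,Y=.408,.186
r=best([X,Y,.22],.3); goto([X,Y,.20],r); line_to([X,Y,.066],max_speed=.12)
f0=np.array(current_contact_force())
for z in np.arange(.062,.053,-.001):
    line_to([X,Y,z],max_speed=.02); f=np.array(current_contact_force())-f0
    if f[2]>1.2: break
print(z,f,current_ee_pos(),current_opening()*92)
set_gripper(1.0); line_to([X,Y,.2],max_speed=.12)
goto([.35,-.05,.35],best([.35,-.05,.35],.3))
print(current_clock())
s=snap("scene"); t=snap("top")
for n in ("cup","prop_left","prop_right","glaze_jar","white_bowl","lid"):
  for p in (s,t): print(n,[(round(d["p"],2),world(p,d).round(3).tolist()) for d in place_of(n,p)[:2]])
cv2.imwrite("pics/f.png",np.hstack([cv2.resize(s["pixels"][150:340,190:400],(420,380)),cv2.resize(t["pixels"][130:300,150:310],(358,380))]))
E
```

```text
57.83676084512531 12.000011330073903
[ 0.20341678  0.39672462 -1.10635038] 57.82706235023592
0.055999999999999994 [-2.50167003 -2.16467223  8.72544012] [0.40822911 0.18604379 0.05687039] 58.045880898922796
54.7333
cup [(0.75, [0.414, 0.187, 0.015])]
cup [(0.79, [0.41, 0.185, 0.014]), (0.37, [0.409, 0.188, 0.001])]
prop_left [(0.81, [0.582, -0.289, 0.01])]
prop_left [(0.57, [0.578, -0.288, 0.012]), (0.21, [0.563, -0.353, -0.001])]
prop_right [(0.66, [0.548, -0.412, 0.01])]
prop_right [(0.72, [0.543, -0.413, 0.006])]
glaze_jar [(0.7, [0.754, -0.176, -0.001])]
glaze_jar [(0.64, [0.749, -0.177, -0.003])]
white_bowl [(0.5, [0.741, 0.021, 0.001])]
white_bowl [(0.56, [0.741, 0.024, 0.001])]
lid []
lid [(0.97, [0.378, -0.417, 0.003])]
```

View pics/f.png

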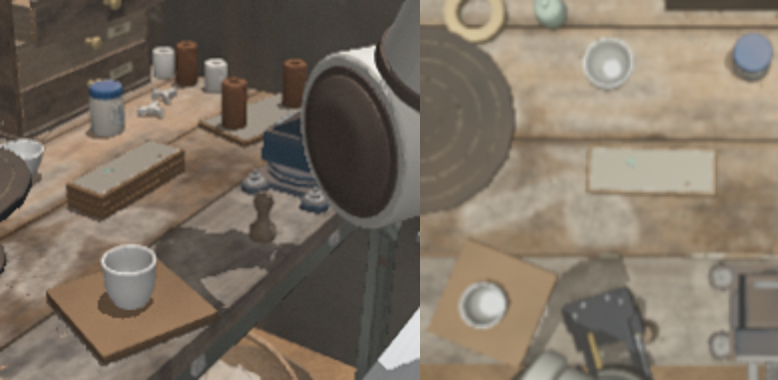

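The cup stands upright on the board (130,280), the pile is flush (125,180), and the props (235,105; 293,85), jar and bowl are where they were.

```bash
python3 -c "
from workcell import *
print(job_done(),current_clock())"
```

```text
the job is handed in; nothing more can be done
the job is handed in; nothing more can be done
```

The job is handed in at about 55 s of the 72 s limit: in the last camera pictures the three shelves look flush, the cup stands upright on the ware board, both props still stand, and the jar, bowl and lid have not moved.

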